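# Load the weighing tray evenly

## Robot

A 6-joint arm with a two-finger parallel gripper is mounted at the origin on the work surface. World frame = base frame: x ahead of the robot, y to its left, z up, the work surface at z = 0. Lengths are in mm, angles in rad, forces in N, time in s.
With the tool pointing down it reaches from about 350 to 775 mm from the base axis. Payload 7.3 kg.
Tool frame: the origin (TCP) lies midway between the tips of the shut fingers; the grasp point (between the pads) lies 19 mm behind it (bot.grip_depth is the distance from the TCP to the grasp point, in mm); z points along the fingers, x is the direction in which the jaws open and shut, and the axes are right-handed (so a half turn about z gives the same grasp; the last joint's range is limited). The gripper opens to 92 mm and grips with 3 to 60 N. Pads are 19 mm wide; open, the fingers measure 130 mm over their backs; the gripper's body (75 mm by 190 mm) begins 47 mm behind the grasp point.
Start: joints at [-1.374, 0.342, 1.524, -0, 1.275, -0.146], TCP at [176.489, -494.466, 226.741] pointing down, gripper open.
Joint ranges: [-2.53, 2.53], [-0.77, 2.02], [0.04, 2.7], [-1, 4.14], [0.28, 2.66], [-3.11, 3.11]. Speed limits (rad/s): [2.57, 2.57, 3.14, 3.14, 3.14, 3.14].

## Interface

Orientations are given as [roll, pitch, yaw] about the fixed x, y, z axes, in that order (R = Rz(yaw) Ry(pitch) Rx(roll)).
In Python, from plant import bot gives the robot as it stands. The module is installed in compiled form; this text tells all that it offers.
- The arm moves only by the shell command python3 -m inch 'ROWS'. ROWS is JSON, a list that holds one entry, the list of rows, each a list of 7 numbers: the shift along the tool's x, y, z each as a share of 0.2 m, from -1 to 1, then the turn, a rotation vector about the tool's x, y, z each as a share of 45 degrees, from -1 to 1, then the closure, from -1 (fully open) to 1 (shut), so that 0 is half open. A call has exactly 10 rows; each row is the pose to reach, as a shift and turn from the pose commanded when the call began, along the tool's axes at that moment; what a row does not reach only later rows make up. A row lasts 1/8 s, in which the tool goes at most 62.5 mm and 10.7 degrees, less where a joint would pass 70% of its speed; a pose out of reach is approached as far as the arm can. A call with a number of a shift or a turn outside -1 to 1 is refused whole. A call with a gripper value outside its range is refused whole. The fingers move at their own pace and stop on an object; the grip force is fixed at half the most. Time passes only in rows, so rows that repeat a pose let the fingers close, or fill a call up. It gives the time, the measured TCP pose, the force and the opening at its end, in the units of the state.
- bot.get_obs(): the state, without advancing time (a new reading comes with each control period).
- bot.capture(name): name is "side" or "top"; returns the picture (384x512x3 uint8, red, green, blue); there is no depth.
- bot.camera_params(name): a dict with "fx", "fy", "cx", "cy" (pixels), "R" (3x3) and "t" (3): a world point X has camera coordinates R X + t. Camera axes: x right, y down, z forward; pixel columns grow to the right and rows downward; lengths in mm; the calibration is good to about 2 mm. A picture is of the moment at which its call begins. camera_params takes no time and is no camera call.
- bot.close_job(): hands the job in, once; it reports no verdict.
The state is a dict: "time": time; "joint_positions": joint angles; "dq": joint speeds; "tau": joint torques, N m; "tool_pos": TCP position; "tcp_rot": TCP orientation; "contact_force": force on the tool from outside, world axes, zero at the start; "moment": the same for the moment, N m; "grip_width": finger opening in mm.
Only numpy, scipy, OpenCV 4.12 (cv2) and the standard library are available. Lean on these libraries where they do the work, as an engineer would, in place of code of your own. Each camera call takes 0.05 s, during which the arm holds its last target.

## Task

Weigh the two small amber bottles together: stand both, upright, in the light blue tray on the balance, one on each of its two white discs, so that the load is even and the tray neither tips nor slides on the small pan. Set them down gently, don't drop them, and leave the clear bottle and the white jar where they are.

Things in the scene. Friction and masses are not known exactly. Their poses are not given: they have to be found in the camera images.
- amber_a_mid (a point): small dark-brown (amber) bottle with a white paper label around it and a black cap: body 48 mm in diameter and straight-sided up to 62 mm, cap 32 mm wide, 90 mm tall in all, 100 to 180 g. Stands upright on the bench. The point is its centre, on its axis, 45 mm above its foot. One of the two amber bottles.
- amber_b_mid (a point): small dark-brown (amber) bottle with a white paper label around it and a black cap: body 48 mm in diameter and straight-sided up to 62 mm, cap 32 mm wide, 90 mm tall in all, 100 to 180 g. Stands upright on the bench. The point is its centre, on its axis, 45 mm above its foot. The other of the two amber bottles.
- tray: loose blue plastic tray (100 g), 130 mm (its x) by 280 mm (its y), 22 mm high, floor and walls 3 mm. Origin: centre of its underside, z up; 78 mm above the bench, resting centred on a balance's pan 100 mm wide in y, so a bottle near one end tips it. White discs, 62 mm wide, on its floor at x = 0, y = +45 and -45 mm take one bottle each, either way round; one alone does not tip it.
- clear: bystander: bottle of the same shape and size as the amber ones, but of clear pale glass, with black cap and no label; 48 mm in diameter, 90 mm tall; origin at the centre of its underside. Leave it.
- jar: bystander: all-white plastic jar with a screw lid, 58 mm in diameter, 72 mm tall; origin at the centre of its underside. Leave it.
Mind the look-alikes: they are no part of the job. What is shaped like the part that bears amber_b_mid but purple is not meant. What is shaped like the part that bears amber_a_mid but yellow is not meant.

How it is judged:
By the outcome, as a careful person would: the job done as asked, in the order asked, and still so for the second after the job is handed in, with the robot touching nothing.
It also fails if it takes over 61 s, if anything falls off the work surface, if the arm or the gripper's body presses on something with over 40 N, if the wrist force passes 120 N, or if a joint passes its speed limit or range.

## Working session

There is one attempt and no reset: what is moved stays moved. The work goes in short steps, Python scripts to look and compute and a shell command to move; the robot and the scene stay as the last step left them, time stands still between calls to the robot, and variables do not carry over. Pictures are saved under pics/ and viewed, and the job is handed in when it is done.

```bash
mkdir -p pics
python3 - <<'E'
from plant import bot
import cv2
for n in("side","top"):
    cv2.imwrite(f"pics/{n}0.png",bot.capture(n)[:,:,::-1]); p=bot.camera_params(n); print(n,p)
print(bot.get_obs())
E
```

```text
side {'fx': 476.61126575632267, 'fy': 476.61126575632267, 'cx': 260.9207843043606, 'cy': 184.82734916021863, 'R': array([[-0.97495276, -0.22219158, -0.00990095],
       [-0.12019357,  0.56380742, -0.81711364],
       [ 0.187138  , -0.79545716, -0.5763916 ]]), 't': array([ 601.14819098,  115.51657492, 1000.53075201])}
top {'fx': 480.5069420631277, 'fy': 480.5069420631277, 'cx': 248.18637636661325, 'cy': 186.9721795589085, 'R': array([[-0.15622839, -0.98770469, -0.00566863],
       [-0.9666376 ,  0.15407056, -0.2046314 ],
       [ 0.20298877, -0.02648972, -0.97882269]]), 't': array([124.19496409, 587.72145528, 870.56612544])}
{'time': 0.1, 'joint_positions': array([-1.37399341e+00,  3.42691425e-01,  1.52489061e+00,  1.11754043e-05,
        1.27540732e+00, -1.45997201e-01]), 'dq': array([-0.00115309, -0.00030299, -0.00167943, -0.00048315,  0.00208805,
        0.00014703]), 'tau': array([ 2.13184561e-03, -4.32004058e+01, -2.44694942e+01,  7.19566480e-02,
        5.26614266e-02, -6.42756709e-05]), 'tool_pos': array([ 176.42222332, -494.09728073,  226.10532001]), 'tcp_rot': array([-3.14137889e+00,  1.38029016e-03, -1.22799932e+00]), 'contact_force': array([-0.24987753,  0.33981069, -0.65619395]), 'moment': array([ 0.02630031, -0.05515753, -0.05218868]), 'grip_width': 91.77182400319332}
```

View pics/side0.png

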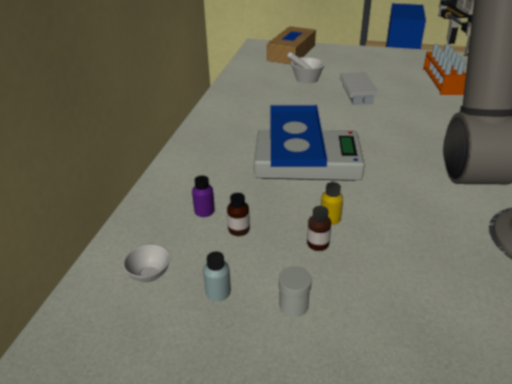

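View pics/top0.png

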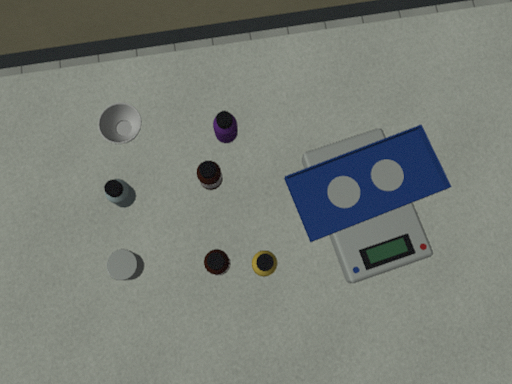

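```bash
cat > h.py <<'E'
import numpy as np
from plant import bot
def proj(n,X):
    p=bot.camera_params(n);c=p["R"]@np.array(X,float)+p["t"];return np.array([p["fx"]*c[0]/c[2]+p["cx"],p["fy"]*c[1]/c[2]+p["cy"]])
def back(n,uv,z):
    p=bot.camera_params(n);d=p["R"].T@np.array([(uv[0]-p["cx"])/p["fx"],(uv[1]-p["cy"])/p["fy"],1]);o=-p["R"].T@p["t"]
    return (o+d*(z-o[2])/d[2])[:2]
E
python3 - <<'E'
from h import *;import cv2
a=cv2.imread("pics/top0.png");b=cv2.imread("pics/side0.png")
cv2.imwrite("pics/t1.png",cv2.resize(a[90:290,90:290],None,fx=3,fy=3,interpolation=cv2.INTER_CUBIC))
cv2.imwrite("pics/s1.png",cv2.resize(b[90:290,180:380],None,fx=3,fy=3,interpolation=cv2.INTER_CUBIC))
h=cv2.cvtColor(a,cv2.COLOR_BGR2HSV)
# discs
m=((h[...,1]<40)&(h[...,2]>130)).astype(np.uint8)
blue=((h[...,0]>100)&(h[...,0]<125)&(h[...,1]>150)).astype(np.uint8)
c,_=cv2.findContours(blue,cv2.RETR_CCOMP,cv2.CHAIN_APPROX_NONE)
for k in c:
    if cv2.contourArea(k)>200:
        M=cv2.moments(k);uv=(M['m10']/M['m00'],M['m01']/M['m00']);print(cv2.contourArea(k),uv,back("top",uv,81),cv2.minAreaRect(k))
for uv in [(209,170),(217,261),(264,262),(226,120),(114,188)]: print(uv,back("top",uv,90))
E
```

```text
9967.0 (366.009932778168, 182.48260927728168) [ 569.20726217 -191.14165469] ((366.9836730957031, 181.68032836914062), (69.35733795166016, 151.06375122070312), 68.62937927246094)
951.0 (343.3659305993691, 191.61251314405888) [ 558.62538226 -145.28564905] ((343.5000305175781, 191.5), (35.35533905029297, 33.941123962402344), 45.0)
935.0 (386.75311942958996, 174.82994652406418) [ 577.60960463 -233.1491954 ] ((386.5, 175.0), (35.0, 34.0), 0.0)
(209, 170) [638.02307646  99.38900611]
(217, 261) [466.94167937 108.82276382]
(264, 262) [451.7814275   24.65891468]
(226, 120) [731.42801028  52.98596757]
(114, 188) [631.69384099 280.69282178]
```

View pics/t1.png

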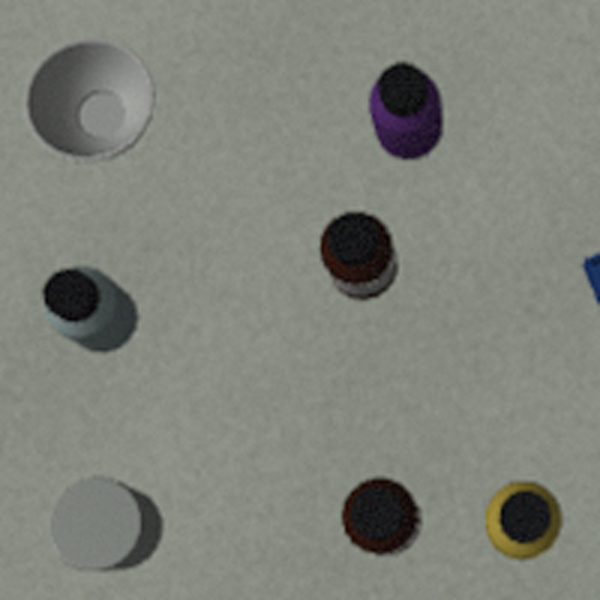

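View pics/s1.png

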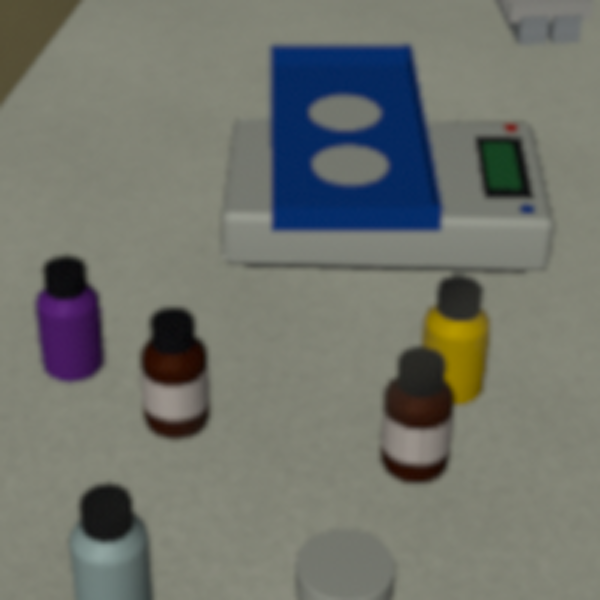

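```bash
cat >> h.py <<'E'
from scipy.spatial.transform import Rotation as Ro
def tri(obs):
    A=[];b=[]
    for n,uv in obs:
        p=bot.camera_params(n);P=np.diag([p["fx"],p["fy"],1])@np.c_[p["R"],p["t"]]
        P[0]+=p["cx"]*P[2];P[1]+=p["cy"]*P[2]
        for i in(0,1): r=P[i]-uv[i]*P[2];A.append(r[:3]);b.append(-r[3])
    return np.linalg.lstsq(np.array(A),np.array(b),rcond=None)[0]
def rel(target,yaw,cmd=None):
    o=bot.get_obs();R=Ro.from_euler('xyz',o["tcp_rot"]).as_matrix()
    d=R.T@(np.array(target)-o["tool_pos"]);rv=Ro.from_matrix(R.T@Ro.from_euler('xyz',[np.pi,0,yaw]).as_matrix()).as_rotvec(degrees=True)
    print("t",round(o["time"],2),"pos",o["tool_pos"].round(1),"rpy",o["tcp_rot"].round(4),"F",o["contact_force"].round(1),"w",round(o["grip_width"],1))
    print("shares",(d/200).round(4),(rv/45).round(4))
E
python3 - <<'E'
from h import *
for t,s in [((210,169.3),(237.7,196)),((217,261.3),(320.3,209))]:
    g=back("top",t,90);print(tri([("top",t),("side",s)]),g,proj("side",[*g,90]),s, back("side",s,90))
for uv in [(180+345/3,90+112/3),(180+350/3,90+165/3)]: print(back("side",uv,81))
rel([638,99,226],.213)
E
```

```text
[641.70600604  97.69086215  85.40644017] [639.07525772  97.32811611] [239.54581723 194.4660312 ] (237.7, 196) [641.43280035 103.3074372 ]
[467.92279976 109.04921847  88.51378212] [466.4069514  108.90007635] [321.83849694 208.58273851] (320.3, 209) [469.23224307 110.88219157]
[ 577.05875766 -230.97403457]
[ 558.05474869 -142.13553622]
t 0.1 pos [ 176.4 -494.1  226.1] rpy [-3.1414e+00  1.4000e-03 -1.2280e+00] F [-0.2  0.3 -0.7] w 91.8
shares [-2.0172 -3.1704  0.004 ] [-1.5000e-03  1.2000e-03 -1.8347e+00]
```

```bash
python3 -m inch '[[[-0.1,-0.15,0,0,0,-0.15,-1],[-0.2,-0.3,0,0,0,-0.3,-1],[-0.3,-0.45,0,0,0,-0.45,-1],[-0.4,-0.6,0,0,0,-0.6,-1],[-0.5,-0.75,0,0,0,-0.75,-1],[-0.6,-0.9,0,0,0,-0.9,-1],[-0.66,-1,0,0,0,-0.92,-1],[-0.66,-1,0,0,0,-0.92,-1],[-0.66,-1,0,0,0,-0.92,-1],[-0.66,-1,0,0,0,-0.92,-1]]]'; python3 -c "
from h import *
rel([640,98.5,150],.213)"
```

```text
time: 1.35
tool_pos: [320.0, -303.6, 226.6]
tcp_rot: [3.141, 0.0, -0.507]
contact_force: [0.2, 0.2, 0.4]
grip_width: 91.8
t 1.35 pos [ 320.  -303.6  226.6] rpy [ 3.1414e+00  2.0000e-04 -5.0670e-01] F [0.2 0.2 0.4] w 91.8
shares [ 0.4233 -2.5343  0.3826] [ 1.000e-04  3.000e-04 -9.164e-01]
```

```bash
python3 -m inch '[[[0.03,-0.15,0,0,0,-0.15,-1],[0.06,-0.3,0,0,0,-0.3,-1],[0.09,-0.45,0,0,0,-0.45,-1],[0.12,-0.6,0,0,0,-0.6,-1],[0.15,-0.75,0,0,0,-0.75,-1],[0.18,-0.9,0,0,0,-0.9,-1],[0.2,-1,0,0,0,-0.916,-1],[0.2,-1,0,0,0,-0.916,-1],[0.2,-1,0,0,0,-0.916,-1],[0.2,-1,0,0,0,-0.916,-1]]]'; python3 -c "
from h import *
rel([640,98.5,150],.213)"
```

```text
time: 2.6
tool_pos: [451.8, -148.1, 226.7]
tcp_rot: [3.141, 0.0, 0.212]
contact_force: [0.5, -0.4, -0.5]
grip_width: 91.9
t 2.6 pos [ 451.8 -148.1  226.7] rpy [3.1414e+00 2.0000e-04 2.1240e-01] F [ 0.5 -0.4 -0.5] w 91.9
shares [ 1.1798 -1.0072  0.383 ] [ 0.0002  0.0003 -0.0008]
```

```bash
python3 -m inch '[[[0.15,-0.15,0,0,0,0,-1],[0.3,-0.3,0,0,0,0,-1],[0.45,-0.45,0,0,0,0,-1],[0.6,-0.6,0,0,0,0,-1],[0.75,-0.75,0,0,0,0,-1],[0.9,-0.9,0,0,0,0,-1],[1,-1,0,0,0,0,-1],[1,-1,0,0,0,0,-1],[1,-1,0,0,0,0,-1],[1,-1,0,0,0,0,-1]]]'
python3 - <<'E'
from h import *;import cv2
rel([640,98.5,29],.213)
cv2.imwrite("pics/t2.png",bot.capture("top")[:,:,::-1]);cv2.imwrite("pics/s2.png",bot.capture("side")[:,:,::-1])
E
```

```text
time: 3.85
tool_pos: [605.0, 89.5, 226.9]
tcp_rot: [3.141, 0.0, 0.213]
contact_force: [-0.3, 0.1, 0.3]
grip_width: 91.5
t 3.85 pos [605.   89.5 226.9] rpy [3.1413e+00 1.0000e-04 2.1260e-01] F [-0.3  0.1  0.3] w 91.5
shares [ 0.1809 -0.0075  0.9895] [ 0.0004  0.0002 -0.0005]
```

View pics/s2.png

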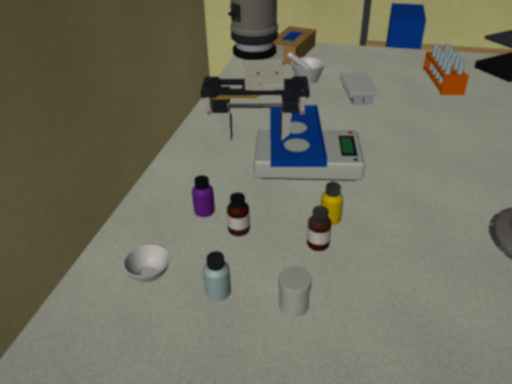

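```bash
python3 - <<'E'
from h import *
c=np.array([605,89.5,227]);u=np.array([.977,.211,0])
for s in(-46,0,46): print(proj("side",c+s*u))
print([proj("side",[640,98.5,z]) for z in(0,27,90)])
E
python3 -m inch '[[[0.1,0,0.1,0,0,0,-1],[0.18,-0.008,0.2,0,0,0,-1],[0.18,-0.008,0.3,0,0,0,-1],[0.18,-0.008,0.4,0,0,0,-1],[0.18,-0.008,0.45,0,0,0,-1],[0.18,-0.008,0.5,0,0,0,-1],[0.18,-0.008,0.5,0,0,0,-1],[0.18,-0.008,0.5,0,0,0,-1],[0.18,-0.008,0.5,0,0,0,-1],[0.18,-0.008,0.5,0,0,0,-1]]]'
python3 - <<'E'
from h import *;import cv2
rel([640,98.5,29],.213)
s=bot.capture("side")[:,:,::-1]
cv2.imwrite("pics/s3.png",cv2.resize(s[70:270,150:350],None,fx=3,fy=3))
E
```

```text
[279.30513786 136.54229444]
[255.25826893 136.61571285]
[231.24775204 136.68902027]
[array([240.47053087, 227.88361861]), array([240.03631812, 218.29172684]), array([238.9700699 , 194.73797895])]
time: 5.2
tool_pos: [640.3, 99.9, 127.1]
tcp_rot: [3.141, -0.001, 0.214]
contact_force: [0.3, 0.6, 0.1]
grip_width: 92.0
t 5.2 pos [640.3  99.9 127.1] rpy [ 3.1414e+00 -7.0000e-04  2.1410e-01] F [0.3 0.6 0.1] w 92.0
shares [-0.0033  0.0062  0.4907] [ 0.0003 -0.0009  0.0014]
```

View pics/s3.png

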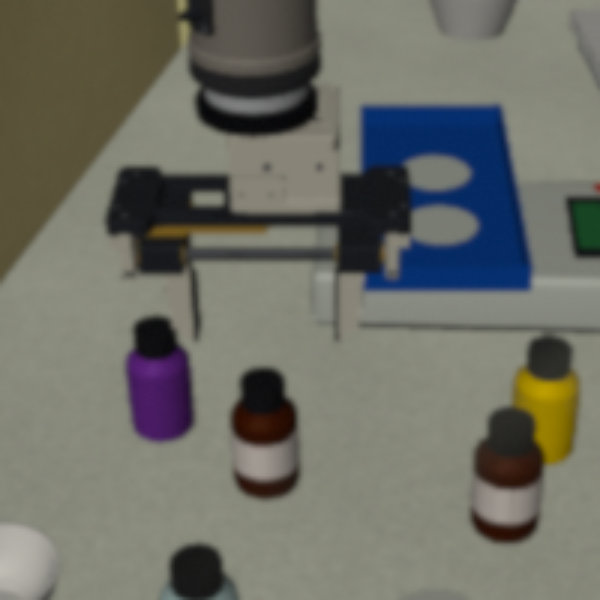

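```bash
python3 -m inch '[[[0,0,0.1,0,0,0,-1],[0,0,0.2,0,0,0,-1],[0,0,0.3,0,0,0,-1],[0,0,0.38,0,0,0,-1],[0,0,0.44,0,0,0,-1],[0,0,0.47,0,0,0,-1],[0,0,0.49,0,0,0,-1],[0,0,0.49,0,0,0,-1],[0,0,0.49,0,0,0,-1],[0,0,0.49,0,0,0,-1]]]'
python3 - <<'E'
from h import *;import cv2
rel([640,98.5,29],.213)
s=bot.capture("side")[:,:,::-1]
cv2.imwrite("pics/s4.png",cv2.resize(s[120:270,150:350],None,fx=4,fy=4))
E
```

```text
time: 6.5
tool_pos: [640.4, 99.8, 29.1]
tcp_rot: [3.141, -0.001, 0.214]
contact_force: [-0.3, 0.0, -0.7]
grip_width: 91.8
t 6.5 pos [640.4  99.8  29.1] rpy [ 3.1414e+00 -7.0000e-04  2.1400e-01] F [-0.3  0.  -0.7] w 91.8
shares [-0.0031  0.0061  0.0005] [ 0.0002 -0.0009  0.0012]
```

View pics/s4.png

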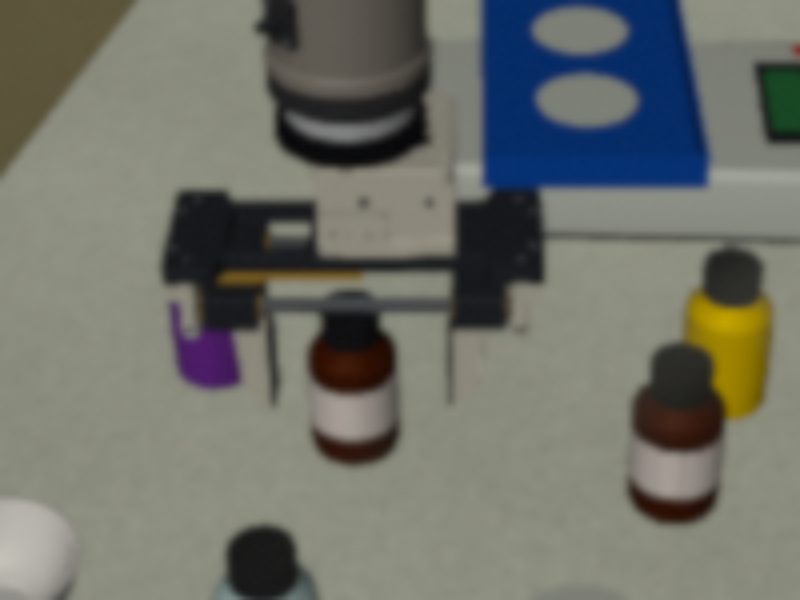

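```bash
python3 -m inch '[[[0,0,0,0,0,0,-0.5],[0,0,0,0,0,0,-0.2],[0,0,0,0,0,0,-0.1],[0,0,0,0,0,0,0],[0,0,0,0,0,0,0.3],[0,0,0,0,0,0,1],[0,0,0,0,0,0,1],[0,0,0,0,0,0,1],[0,0,0,0,0,0,1],[0,0,0,0,0,0,1]]]'
python3 -c "
from h import *
rel([640,98.5,29],.213)"
```

```text
time: 7.8
tool_pos: [640.3, 99.8, 28.9]
tcp_rot: [3.141, -0.001, 0.214]
contact_force: [2.0, 0.6, -0.0]
grip_width: 47.7
t 7.8 pos [640.3  99.8  28.9] rpy [ 3.1414e+00 -5.0000e-04  2.1400e-01] F [ 2.   0.6 -0. ] w 47.7
shares [-0.003   0.0061 -0.0007] [ 0.0002 -0.0006  0.0013]
```

```bash
python3 -m inch '[[[0,0,-0.03,0,0,0,1],[0,0,-0.1,0,0,0,1],[0,0,-0.2,0,0,0,1],[0,0,-0.3,0,0,0,1],[0,0,-0.4,0,0,0,1],[0,0,-0.5,0,0,0,1],[0,0,-0.6,0,0,0,1],[0,0,-0.7,0,0,0,1],[0,0,-0.75,0,0,0,1],[0,0,-0.75,0,0,0,1]]]'
python3 - <<'E'
from h import *;import cv2
rel([577.3,-232.5,179],.213)
s=bot.capture("side")[:,:,::-1]
cv2.imwrite("pics/s5.png",cv2.resize(s[70:270,150:400],None,fx=3,fy=3))
E
```

```text
time: 9.05
tool_pos: [640.3, 99.8, 179.6]
tcp_rot: [3.141, -0.001, 0.214]
contact_force: [-1.0, -1.0, -1.6]
grip_width: 47.5
t 9.05 pos [640.3  99.8 179.6] rpy [ 3.1412e+00 -1.4000e-03  2.1400e-01] F [-1.  -1.  -1.6] w 47.5
shares [-0.6609  1.5569  0.0028] [ 0.0005 -0.0018  0.0013]
```

View pics/s5.png

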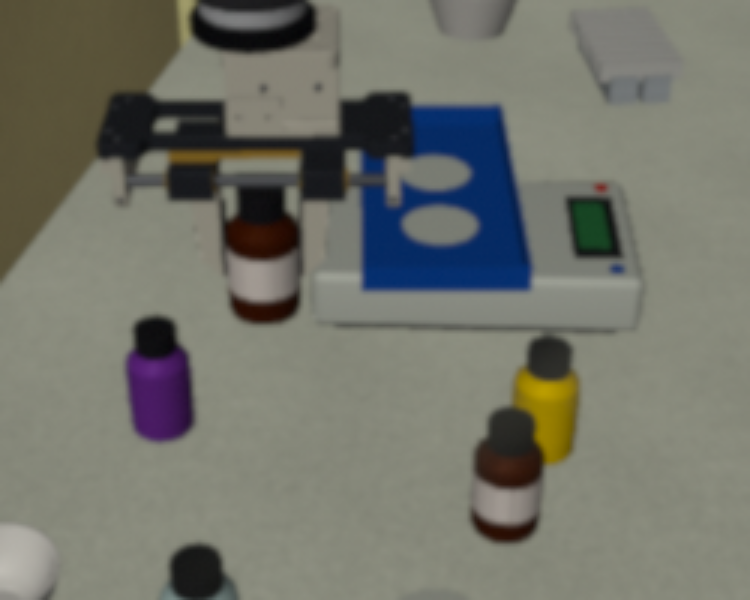

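```bash
python3 -m inch '[[[-0.03,0.05,0,0,0,0,1],[-0.09,0.15,0,0,0,0,1],[-0.18,0.28,0,0,0,0,1],[-0.27,0.42,0,0,0,0,1],[-0.36,0.56,0,0,0,0,1],[-0.45,0.7,0,0,0,0,1],[-0.54,0.82,0,0,0,0,1],[-0.61,0.92,0,0,0,0,1],[-0.65,0.98,0,0,0,0,1],[-0.66,1,0,0,0,0,1]]]'
python3 -m inch '[[[0,0.05,0,0,0,0,1],[0,0.15,0,0,0,0,1],[0,0.27,0,0,0,0,1],[0,0.39,0,0,0,0,1],[0,0.48,0,0,0,0,1],[0,0.53,0,0,0,0,1],[0,0.557,0,0,0,0,1],[0,0.557,0,0,0,0,1],[0,0.557,0,0,0,0,1],[0,0.557,0,0,0,0,1]]]'
python3 - <<'E'
from h import *;import cv2
rel([577.3,-232.5,112],.213)
s=bot.capture("side")[:,:,::-1]
cv2.imwrite("pics/s6.png",cv2.resize(s[50:200,200:400],None,fx=4,fy=4))
E
```

```text
time: 10.35
tool_pos: [553.0, -124.8, 178.6]
tcp_rot: [-3.142, 0.0, 0.212]
contact_force: [0.6, 0.8, -1.5]
grip_width: 47.2
time: 11.6
tool_pos: [577.3, -231.9, 178.9]
tcp_rot: [3.142, -0.0, 0.215]
contact_force: [-0.2, -0.4, -1.7]
grip_width: 47.3
t 11.6 pos [ 577.3 -231.9  178.9] rpy [ 3.1415e+00 -1.0000e-04  2.1470e-01] F [-0.2 -0.4 -1.7] w 47.3
shares [-0.0006  0.0027  0.3344] [ 0.0001 -0.0001  0.0022]
```

View pics/s6.png

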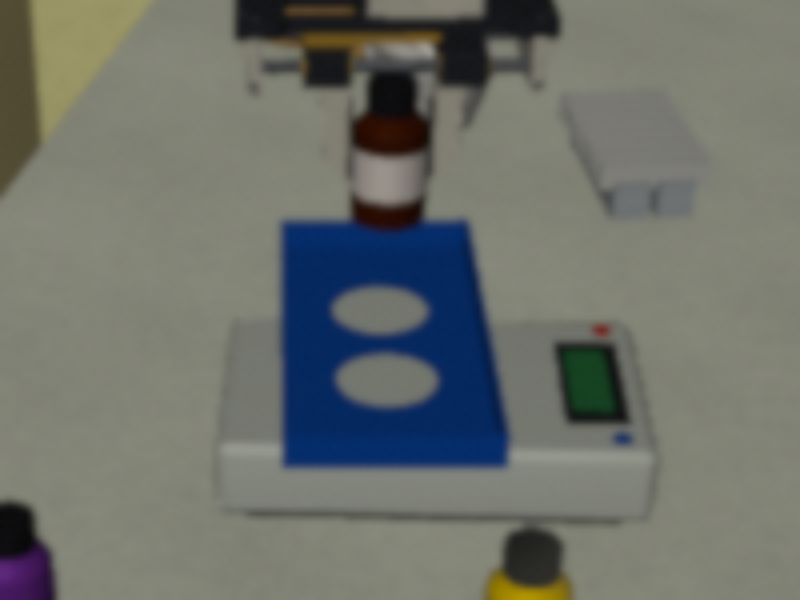

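```bash
python3 -m inch '[[[0,0,0.05,0,0,0,1],[0,0,0.12,0,0,0,1],[0,0,0.18,0,0,0,1],[0,0,0.23,0,0,0,1],[0,0,0.27,0,0,0,1],[0,0,0.3,0,0,0,1],[0,0,0.32,0,0,0,1],[0,0,0.32,0,0,0,1],[0,0,0.32,0,0,0,1],[0,0,0.32,0,0,0,1]]]'
python3 - <<'E'
from h import *;import cv2
rel([577.3,-232.5,110],.213)
s=bot.capture("side")[:,:,::-1]
cv2.imwrite("pics/s7.png",cv2.resize(s[50:200,200:400],None,fx=4,fy=4,interpolation=cv2.INTER_CUBIC))
print([4*(proj("side",X)-[200,50]) for X in ([577.3,-232,85],[577.3,-232,81],[577,-232,128])])
E
```

```text
time: 12.9
tool_pos: [577.4, -232.6, 115.1]
tcp_rot: [3.141, -0.0, 0.214]
contact_force: [-0.1, 0.1, -1.1]
grip_width: 47.3
t 12.9 pos [ 577.4 -232.6  115.1] rpy [ 3.1411e+00 -5.0000e-04  2.1400e-01] F [-0.1  0.1 -1.1] w 47.3
shares [-0.0006 -0.0006  0.0254] [ 0.0007 -0.0006  0.0013]
[array([380.08647124, 303.12705715]), array([379.89473513, 308.56313979]), array([382.65713254, 243.43358585])]
```

View pics/s7.png

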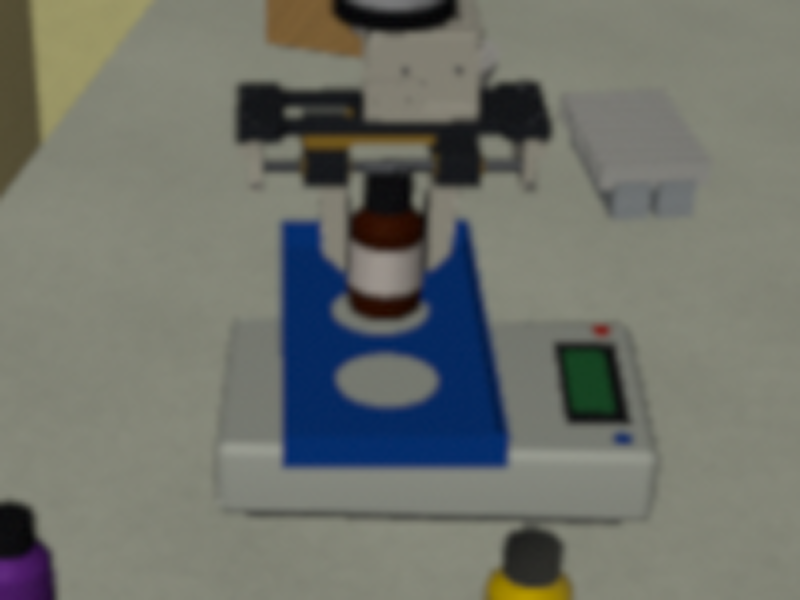

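```bash
python3 -m inch '[[[0.005,0,0,0,0,0,1],[0.01,0,0,0,0,0,1],[0.01,0,0.004,0,0,0,1],[0.01,0,0.008,0,0,0,1],[0.01,0,0.012,0,0,0,1],[0.01,0,0.016,0,0,0,1],[0.01,0,0.018,0,0,0,1],[0.01,0,0.02,0,0,0,1],[0.01,0,0.02,0,0,0,1],[0.01,0,0.02,0,0,0,1]]]'
```

```text
time: 14.2
tool_pos: [579.2, -232.1, 110.8]
tcp_rot: [3.141, -0.0, 0.214]
contact_force: [0.1, -0.6, -1.3]
grip_width: 47.6
```

```bash
python3 -m inch '[[[0,0,0.001,0,0,0,1],[0,0,0.002,0,0,0,1],[0,0,0.003,0,0,0,1],[0,0,0.004,0,0,0,1],[0,0,0.004,0,0,0,1],[0,0,0.004,0,0,0,1],[0,0,0.004,0,0,0,1],[0,0,0.004,0,0,0,1],[0,0,0.004,0,0,0,1],[0,0,0.004,0,0,0,1]]]'
```

```text
time: 15.45
tool_pos: [579.2, -232.1, 109.9]
tcp_rot: [3.141, 0.0, 0.214]
contact_force: [0.6, -0.1, -1.4]
grip_width: 47.4
```

```bash
python3 -m inch '[[[0,0,0.001,0,0,0,1],[0,0,0.002,0,0,0,1],[0,0,0.003,0,0,0,1],[0,0,0.004,0,0,0,1],[0,0,0.004,0,0,0,1],[0,0,0.004,0,0,0,1],[0,0,0.004,0,0,0,1],[0,0,0.004,0,0,0,1],[0,0,0.004,0,0,0,1],[0,0,0.004,0,0,0,1]]]'
```

```text
time: 16.7
tool_pos: [579.3, -232.2, 109.7]
tcp_rot: [3.141, -0.0, 0.214]
contact_force: [-1.2, 1.0, 5.9]
grip_width: 47.6
```

```bash
python3 -m inch '[[[0,0,0,0,0,0,-0.1],[0,0,0,0,0,0,-0.2],[0,0,0,0,0,0,-0.4],[0,0,0,0,0,0,-0.7],[0,0,0,0,0,0,-1],[0,0,0,0,0,0,-1],[0,0,0,0,0,0,-1],[0,0,0,0,0,0,-1],[0,0,0,0,0,0,-1],[0,0,0,0,0,0,-1]]]'
python3 -m inch '[[[0,0,-0.03,0,0,0,-1],[0,0,-0.1,0,0,0,-1],[0,0,-0.2,0,0,0,-1],[0,0,-0.3,0,0,0,-1],[0,0,-0.4,0,0,0,-1],[0,0,-0.5,0,0,0,-1],[0,0,-0.55,0,0,0,-1],[0,0,-0.6,0,0,0,-1],[0,0,-0.6,0,0,0,-1],[0,0,-0.6,0,0,0,-1]]]'
python3 - <<'E'
from h import *;import cv2
rel([467.3,109.3,229],.213)
s=bot.capture("side")[:,:,::-1]
cv2.imwrite("pics/s8.png",cv2.resize(s[50:200,200:400],None,fx=4,fy=4,interpolation=cv2.INTER_CUBIC))
E
```

```text
time: 17.95
tool_pos: [579.2, -232.1, 109.1]
tcp_rot: [3.142, -0.0, 0.214]
contact_force: [0.1, -0.0, -0.2]
grip_width: 92.1
time: 19.2
tool_pos: [578.9, -231.9, 228.4]
tcp_rot: [-3.141, 0.001, 0.214]
contact_force: [0.0, -0.5, 0.2]
grip_width: 92.0
t 19.2 pos [ 578.9 -231.9  228.4] rpy [-3.1409e+00  1.0000e-03  2.1400e-01] F [ 0.  -0.5  0.2] w 92.0
shares [-1.8320e-01 -1.7858e+00 -1.3000e-03] [-0.0009  0.0012  0.0013]
```

View pics/s8.png

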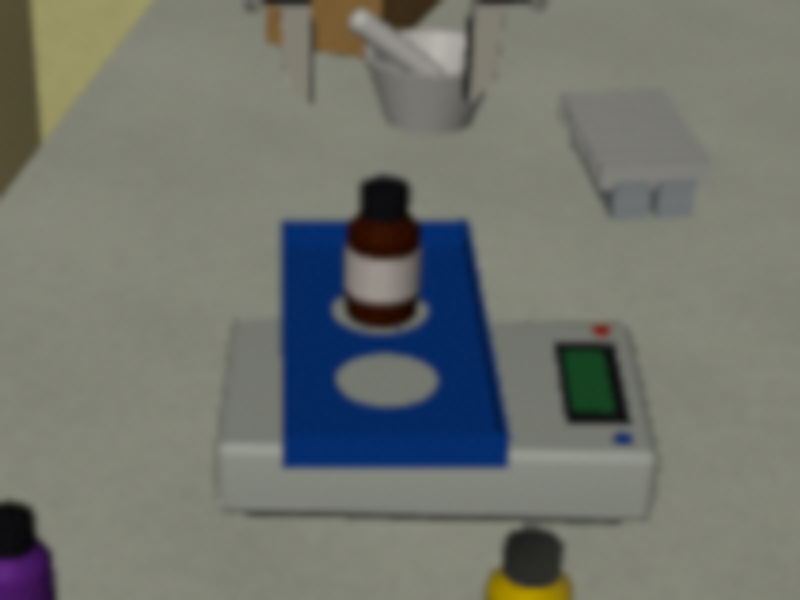

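```bash
python3 -m inch '[[[-0.02,-0.1,0,0,0,0,-1],[-0.04,-0.25,0,0,0,0,-1],[-0.07,-0.4,0,0,0,0,-1],[-0.1,-0.55,0,0,0,0,-1],[-0.13,-0.7,0,0,0,0,-1],[-0.16,-0.85,0,0,0,0,-1],[-0.18,-0.95,0,0,0,0,-1],[-0.18,-1,0,0,0,0,-1],[-0.18,-1,0,0,0,0,-1],[-0.18,-1,0,0,0,0,-1]]]'
python3 -m inch '[[[0,-0.1,0,0,0,0,-1],[0,-0.25,0,0,0,0,-1],[0,-0.4,0,0,0,0,-1],[0,-0.55,0,0,0,0,-1],[0,-0.7,0,0,0,0,-1],[0,-0.78,0.1,0,0,0,-1],[0,-0.785,0.25,0,0,0,-1],[0,-0.785,0.4,0,0,0,-1],[0,-0.785,0.5,0,0,0,-1],[0,-0.785,0.5,0,0,0,-1]]]'
python3 - <<'E'
from h import *;import cv2
rel([467.3,109.3,29],.213)
s=bot.capture("side")[:,:,::-1]
cv2.imwrite("pics/s9.png",cv2.resize(s[100:280,220:420],None,fx=3,fy=3,interpolation=cv2.INTER_CUBIC))
s=bot.capture("top")[:,:,::-1]
cv2.imwrite("pics/t9.png",s)
E
```

```text
time: 20.5
tool_pos: [502.0, -44.9, 229.0]
tcp_rot: [3.141, -0.0, 0.214]
contact_force: [0.3, -0.7, 0.1]
grip_width: 92.3
time: 21.75
tool_pos: [467.0, 109.6, 127.9]
tcp_rot: [-3.141, 0.003, 0.214]
contact_force: [0.9, -0.1, 1.3]
grip_width: 91.6
t 21.75 pos [467.  109.6 127.9] rpy [-3.141   0.0034  0.2141] F [ 0.9 -0.1  1.3] w 91.6
shares [0.003  0.0022 0.4946] [-0.0007  0.0043  0.0013]
```

View pics/s9.png

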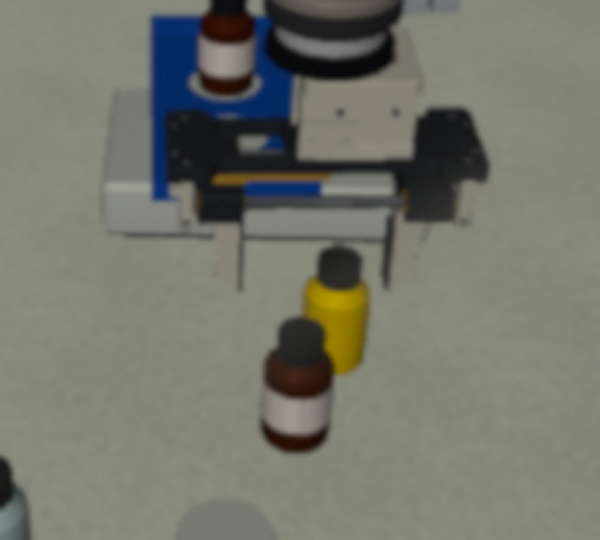

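View pics/t9.png

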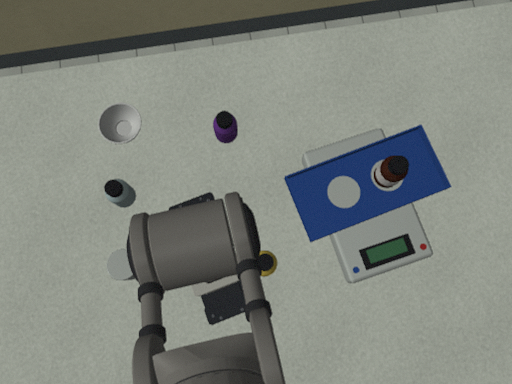

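```bash
python3 -m inch '[[[0,0.003,0.1,0,0,0,-1],[0,0.003,0.2,0,0,0,-1],[0,0.003,0.3,0,0,0,-1],[0,0.003,0.38,0,0,0,-1],[0,0.003,0.44,0,0,0,-1],[0,0.003,0.47,0,0,0,-1],[0,0.003,0.495,0,0,0,-1],[0,0.003,0.495,0,0,0,-1],[0,0.003,0.495,0,0,0,-1],[0,0.003,0.495,0,0,0,-1]]]'
python3 - <<'E'
from h import *;import cv2
rel([467.3,109.3,29],.213)
s=bot.capture("side")[:,:,::-1]
cv2.imwrite("pics/s10.png",cv2.resize(s[120:270,220:420],None,fx=4,fy=4))
E
```

```text
time: 23.1
tool_pos: [468.6, 108.5, 30.4]
tcp_rot: [3.141, -0.001, 0.214]
contact_force: [0.5, -0.0, 0.6]
grip_width: 92.1
t 23.1 pos [468.6 108.5  30.4] rpy [ 3.1414e+00 -6.0000e-04  2.1400e-01] F [ 0.5 -0.   0.6] w 92.1
shares [-0.0053 -0.005   0.0069] [ 0.0002 -0.0007  0.0013]
```

View pics/s10.png

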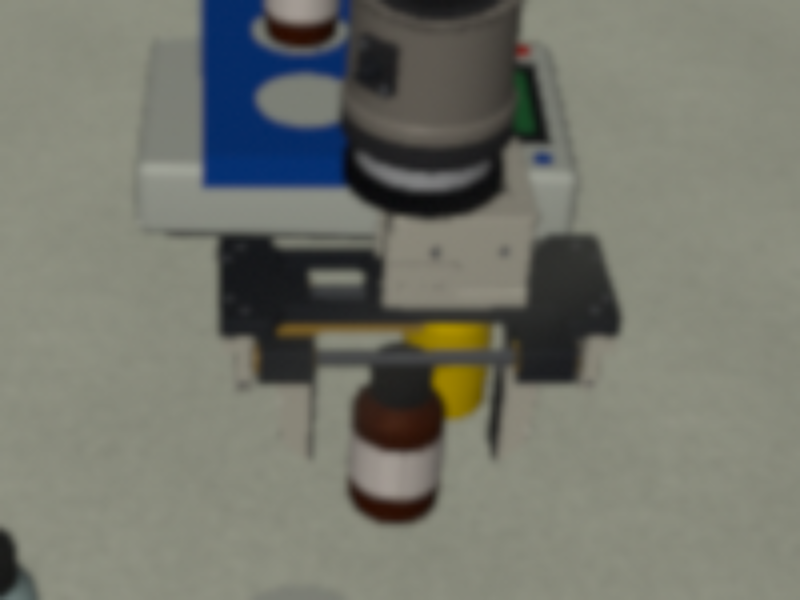

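```bash
python3 -m inch '[[[-0.005,-0.005,0.007,0,0,0,-1],[-0.005,-0.005,0.007,0,0,0,-0.5],[-0.005,-0.005,0.007,0,0,0,-0.2],[-0.005,-0.005,0.007,0,0,0,-0.1],[-0.005,-0.005,0.007,0,0,0,0],[-0.005,-0.005,0.007,0,0,0,0.3],[-0.005,-0.005,0.007,0,0,0,1],[-0.005,-0.005,0.007,0,0,0,1],[-0.005,-0.005,0.007,0,0,0,1],[-0.005,-0.005,0.007,0,0,0,1]]]'
python3 -m inch '[[[0,0,-0.03,0,0,0,1],[0,0,-0.1,0,0,0,1],[0,0,-0.2,0,0,0,1],[0,0,-0.3,0,0,0,1],[0,0,-0.4,0,0,0,1],[0,0,-0.5,0,0,0,1],[0,0,-0.6,0,0,0,1],[0,0,-0.7,0,0,0,1],[0,0,-0.75,0,0,0,1],[0,0,-0.75,0,0,0,1]]]'
python3 - <<'E'
from h import *;import cv2
rel([560.2,-144,179],.213)
s=bot.capture("side")[:,:,::-1]
cv2.imwrite("pics/s11.png",cv2.resize(s[50:250,220:420],None,fx=3,fy=3))
E
```

```text
time: 24.4
tool_pos: [467.4, 109.3, 28.8]
tcp_rot: [3.141, -0.0, 0.214]
contact_force: [2.3, 0.7, 1.1]
grip_width: 47.4
time: 25.65
tool_pos: [467.3, 109.3, 179.4]
tcp_rot: [3.141, -0.001, 0.214]
contact_force: [0.4, 0.1, -1.4]
grip_width: 47.0
t 25.65 pos [467.3 109.3 179.4] rpy [ 3.1413e+00 -1.3000e-03  2.1410e-01] F [ 0.4  0.1 -1.4] w 47.0
shares [0.185  1.3364 0.0027] [ 0.0004 -0.0017  0.0013]
```

View pics/s11.png

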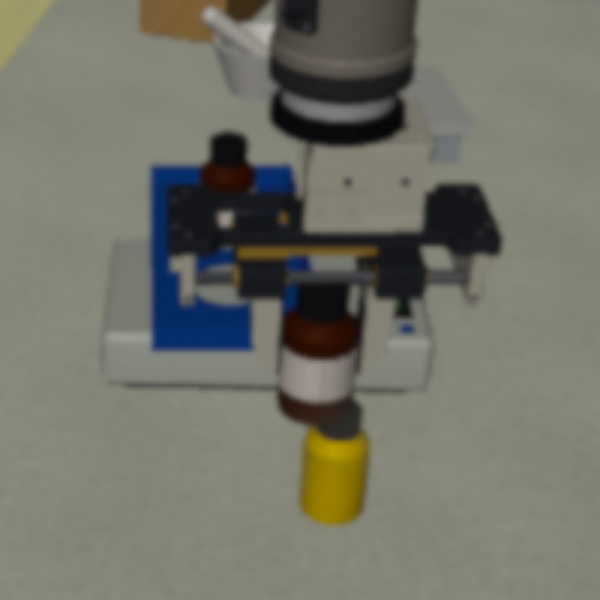

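```bash
python3 -m inch '[[[0.01,0.05,0,0,0,0,1],[0.03,0.15,0,0,0,0,1],[0.05,0.28,0,0,0,0,1],[0.08,0.42,0,0,0,0,1],[0.1,0.56,0,0,0,0,1],[0.13,0.7,0,0,0,0,1],[0.15,0.82,0,0,0,0,1],[0.17,0.92,0,0,0,0,1],[0.18,0.98,0,0,0,0,1],[0.185,1,0,0,0,0,1]]]'
python3 -m inch '[[[0,0.04,0,0,0,0,1],[0,0.12,0,0,0,0,1],[0,0.2,0,0,0,0,1],[0,0.27,0,0,0,0,1],[0,0.32,0,0,0,0,1],[0,0.336,0,0,0,0,1],[0,0.336,0,0,0,0,1],[0,0.336,0,0,0,0,1],[0,0.336,0,0,0,0,1],[0,0.336,0,0,0,0,1]]]'
python3 -m inch '[[[0,0,0.05,0,0,0,1],[0,0,0.12,0,0,0,1],[0,0,0.18,0,0,0,1],[0,0,0.23,0,0,0,1],[0,0,0.27,0,0,0,1],[0,0,0.3,0,0,0,1],[0,0,0.32,0,0,0,1],[0,0,0.32,0,0,0,1],[0,0,0.32,0,0,0,1],[0,0,0.32,0,0,0,1]]]'
python3 - <<'E'
from h import *;import cv2
rel([560.2,-144,110],.213)
s=bot.capture("side")[:,:,::-1]
cv2.imwrite("pics/s12.png",cv2.resize(s[50:200,200:400],None,fx=4,fy=4,interpolation=cv2.INTER_CUBIC))
E
```

```text
time: 26.95
tool_pos: [545.8, -78.8, 178.4]
tcp_rot: [-3.141, 0.001, 0.213]
contact_force: [-0.5, -0.1, -2.3]
grip_width: 47.3
time: 28.2
tool_pos: [560.1, -143.7, 178.8]
tcp_rot: [3.142, -0.0, 0.214]
contact_force: [0.6, 0.2, -1.3]
grip_width: 47.3
time: 29.45
tool_pos: [560.2, -144.0, 115.0]
tcp_rot: [3.141, -0.001, 0.214]
contact_force: [-0.4, -0.2, -1.1]
grip_width: 47.1
t 29.45 pos [ 560.2 -144.   115. ] rpy [ 3.1412e+00 -5.0000e-04  2.1400e-01] F [-0.4 -0.2 -1.1] w 47.1
shares [-0.0002 -0.      0.0252] [ 0.0006 -0.0006  0.0013]
```

View pics/s12.png

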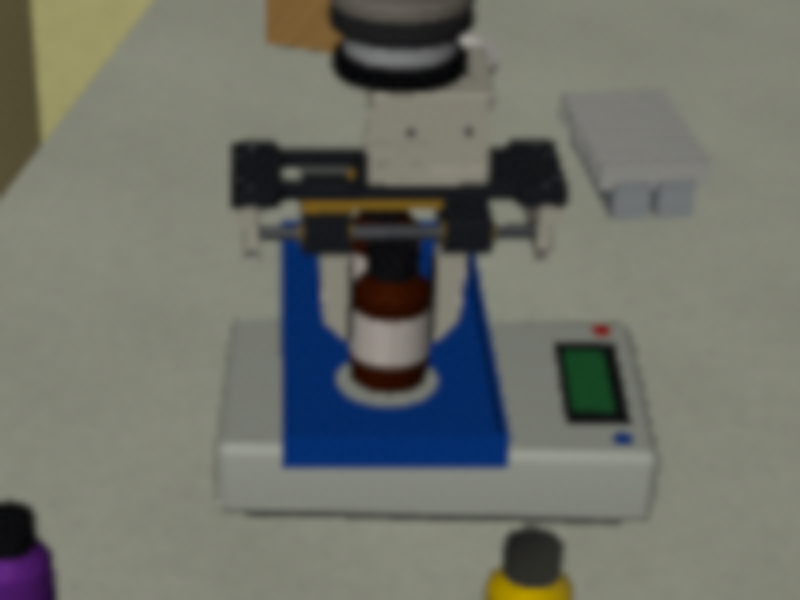

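Bottle foot about (389,388), disc centre (387,380): aligned. Lower gently.

```bash
python3 -m inch '[[[0.002,0,0.004,0,0,0,1],[0.004,0,0.008,0,0,0,1],[0.004,0,0.012,0,0,0,1],[0.004,0,0.015,0,0,0,1],[0.004,0,0.018,0,0,0,1],[0.004,0,0.02,0,0,0,1],[0.004,0,0.022,0,0,0,1],[0.004,0,0.023,0,0,0,1],[0.004,0,0.024,0,0,0,1],[0.004,0,0.024,0,0,0,1]]]'
```

```text
time: 30.75
tool_pos: [560.8, -143.8, 109.9]
tcp_rot: [3.142, 0.0, 0.214]
contact_force: [-0.1, -0.8, -1.4]
grip_width: 47.1
```

```bash
python3 -m inch '[[[0,0,0.001,0,0,0,1],[0,0,0.002,0,0,0,1],[0,0,0.003,0,0,0,1],[0,0,0.003,0,0,0,1],[0,0,0.003,0,0,0,1],[0,0,0.003,0,0,0,1],[0,0,0.003,0,0,0,1],[0,0,0.003,0,0,0,1],[0,0,0.003,0,0,0,1],[0,0,0.003,0,0,0,1]]]'
```

```text
time: 32.0
tool_pos: [560.9, -143.8, 109.8]
tcp_rot: [3.141, -0.0, 0.214]
contact_force: [-1.8, 0.3, 5.0]
grip_width: 47.2
```

Contact (+5 N). Release and retreat.

```bash
python3 -m inch '[[[0,0,0,0,0,0,-0.1],[0,0,0,0,0,0,-0.2],[0,0,0,0,0,0,-0.4],[0,0,0,0,0,0,-0.7],[0,0,0,0,0,0,-1],[0,0,0,0,0,0,-1],[0,0,0,0,0,0,-1],[0,0,0,0,0,0,-1],[0,0,0,0,0,0,-1],[0,0,0,0,0,0,-1]]]'
python3 -m inch '[[[0,0,-0.03,0,0,0,-1],[0,0,-0.1,0,0,0,-1],[0,0,-0.2,0,0,0,-1],[0,0,-0.3,0,0,0,-1],[0,0,-0.4,0,0,0,-1],[0,0,-0.5,0,0,0,-1],[0,0,-0.55,0,0,0,-1],[0,0,-0.6,0,0,0,-1],[0,0,-0.6,0,0,0,-1],[0,0,-0.6,0,0,0,-1]]]'
python3 -m inch '[[[0,-0.15,0,0,0,0,-1],[0,-0.3,0,0,0,0,-1],[0,-0.45,0,0,0,0,-1],[0,-0.6,0,0,0,0,-1],[0,-0.75,0,0,0,0,-1],[0,-0.9,0,0,0,0,-1],[0,-1,0,0,0,0,-1],[0,-1,0,0,0,0,-1],[0,-1,0,0,0,0,-1],[0,-1,0,0,0,0,-1]]]'
python3 - <<'E'
from h import *;import cv2
a=bot.capture("side")[:,:,::-1];b=bot.capture("top")[:,:,::-1]
cv2.imwrite("pics/s13.png",np.hstack([cv2.resize(a[60:190,230:380],(400,347)),cv2.resize(b[110:240,270:420],(400,347))]))
cv2.imwrite("pics/s14.png",a);cv2.imwrite("pics/t14.png",b)
h=cv2.cvtColor(b,cv2.COLOR_BGR2HSV)
blue=((h[...,0]>100)&(h[...,0]<125)&(h[...,1]>150)).astype(np.uint8)
c,_=cv2.findContours(blue,cv2.RETR_EXTERNAL,cv2.CHAIN_APPROX_NONE);k=max(c,key=cv2.contourArea);print(cv2.minAreaRect(k))
E
```

```text
time: 33.25
tool_pos: [560.8, -143.8, 109.4]
tcp_rot: [3.141, -0.0, 0.214]
contact_force: [0.4, -0.1, 0.5]
grip_width: 91.6
time: 34.5
tool_pos: [560.6, -143.7, 228.7]
tcp_rot: [-3.141, 0.001, 0.214]
contact_force: [-0.6, 0.4, -0.3]
grip_width: 91.5
time: 35.75
tool_pos: [518.6, 50.8, 229.2]
tcp_rot: [3.141, 0.0, 0.213]
contact_force: [-0.8, -0.6, -1.0]
grip_width: 91.9
((371.866455078125, 179.76968383789062), (69.35734558105469, 140.1722869873047), 68.62937927246094)
```

View pics/s13.png

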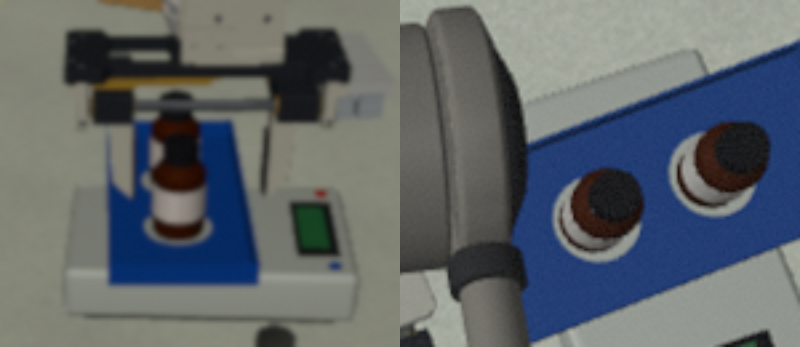

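View pics/s14.png

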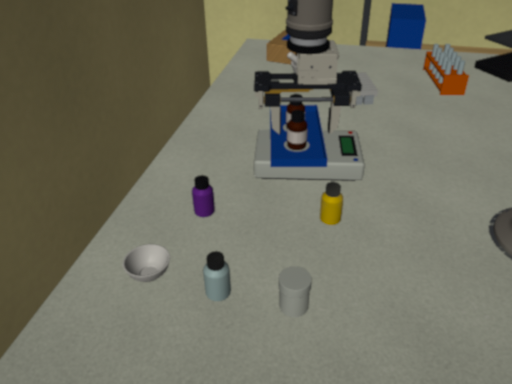

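Both bottles stand upright, each inside its disc. The tray edge matches the first picture (same angle and width in the top view), and the bystanders have not moved. Handing in.

```bash
python3 -c "
from plant import bot
print(bot.close_job())"
```

```text
the job is handed in; nothing more can be done
None
```

Both amber bottles are standing upright in the tray on the balance, one on each white disc, and the job is handed in. It took about 36 s of the 61 s allowed.

- **Placing:** I lowered each bottle slowly until the wrist force showed contact (5–6 N), then opened the gripper and backed away. The first bottle went on the far disc and the second on the near one.
- **Last checks:** The final pictures show each bottle inside its disc, centred to within a few millimetres. The tray was level and at the same angle as at the start. The clear bottle, white jar, purple bottle and yellow bottle looked unmoved, and the gripper was open and touching nothing.
- **Limits of the checks:** In the last top view the arm hid the near end of the tray, so the comparison with its starting position covers only the visible part. The two cameras differed by a few millimetres on the bottle and disc positions. I fine-tuned each placement by eye in the side picture, by 2 mm or less.

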